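# Set the air valve and hold up the blow-off box flap

### The arm

A 6-joint arm with a two-finger parallel gripper is mounted at the origin on the work surface. World frame = base frame: x ahead of the robot, y to its left, z up, the work surface at z = 0. Lengths are in m, angles in rad, forces in N, time in s.
With the tool pointing down it reaches from about 0.275 to 0.725 m from the base axis. Payload 15.9 kg.
Tool frame: the origin (TCP) lies midway between the tips of the shut fingers; the grasp point (between the pads) lies 19 mm behind it; z points along the fingers, y is the direction in which the jaws open and shut (so a half turn about z gives the same grasp; the last joint's range is limited). The gripper opens to 85 mm and grips with 20 to 120 N. Pads are 22 mm wide; open, the fingers measure 114 mm over their backs; the gripper's body (76 mm by 85 mm) begins 54 mm behind the grasp point. The pads swing forward as they close: fully open they stand 13 mm farther back than shut.
Start: joints at [1.219, 0.213, -0.034, 1.323, 0, 1.571], TCP at [0.172, 0.469, 0.231] pointing down, gripper open.
Joint ranges: [-2.98, 2.98], [-0.74, 1.72], [-1.14, 1.35], [-2.1, 2.04], [-1.57, 1.44], [-3.14, 3.14]. Speed limits (rad/s): [1.89, 1.89, 2.39, 2.57, 3.14, 3.14].

### API

Orientations are given as a unit quaternion [w, x, y, z].
In Python, from rig import ctrl gives the robot as it stands.
- The arm moves only by the tool apply_moves, never from a script. Its arguments are lists of equal length, an entry for each row: "translation": the shift along the tool's x, y, z in mm, a list of three; "twist": the turn about the tool's z in rad; "hand": the opening in per cent of the stroke, from 0 (shut) to 100 (fully open). A call has exactly 5 rows; each row shifts and turns the commanded pose from where the row before left it, along the tool's axes as they then stand; what a row does not reach is not made up. A row lasts 1/12 s, in which the tool goes at most 41.7 mm and 7.16 degrees, less where a joint would pass 70% of its speed; a pose out of reach is approached as far as the arm can. A call is refused whole if a number of a shift passes 41.7 or a number of a turn 0.125, either way. A call with a gripper value outside its range is refused whole. The fingers move at their own pace and stop on an object; "newtons" is the grip in N (left out, the last holds). Time passes only in rows, so rows that do not move let the fingers close, or fill a call up. It gives the time, the measured TCP pose, the force and the opening at its end, in the units of the state.
- ctrl.read_state(): the state, without advancing time (a new reading comes with each control period).
- ctrl.read_camera(name): name is "side" or "top"; returns the picture (384x512x3 uint8, red, green, blue); there is no depth.
- ctrl.get_calibration(name): a dict with "intrinsics" (3x3 intrinsics, pixels), "k1" (the pictures are not rectified: a ray, as slopes to the right and down, at radius r is drawn at 1 + k1 r^2 times it, then the intrinsics apply), "eye" and "orientation" of the camera in the world. Camera axes: x right, y up, looking along -z (the intrinsics and any distortion apply to the point x, -y, -z); pixel columns grow to the right and rows downward; lengths in m; the calibration is good to about 2 mm. A picture is of the moment at which its call begins. get_calibration takes no time and is no camera call.
- ctrl.job_done(): hands the job in, once; it reports no verdict.
The state is a dict: "t": time; "qpos": joint angles; "qvel": joint speeds; "joint_efforts": joint torques, N m; "eef_pos": TCP position; "tool_rot": TCP orientation; "force": force on the tool from outside, world axes, zero at the start; "moment": the same for the moment, N m; "gripper_width": finger opening in m.
Only numpy, scipy, OpenCV 4.12 (cv2) and the standard library are available. Lean on these libraries where they do the work, as an engineer would, in place of code of your own. Each camera call takes 0.05 s, during which the arm holds its last target.

### The job

Get the bottle blow-off box on the packing bench ready: first, with the box still shut, turn the ball valve's lever until it points at the upright pin of the setting pointer beneath it. Then swing up the wooden box's hinged flap, which has a steel lifting bar, until it lies level with the steel pointer arm beside it, and finish while the robot is still holding the flap there, since it falls shut by itself. Do not shift the two pointers, and leave the bottles, cartons and other goods on the bench where they are.

Things in the scene. Friction and masses are not known exactly. Their poses are not given: they have to be found in the camera images.
- valve_lever (a joint): angle (rad) of the ball valve's lever, a flat-sided bar on top of the valve, turning about a vertical axis: 0 = lever square across the pipe (shut), grows anticlockwise seen from above to 1.57 = along the pipe (open). Starts at 0 to 0.2. Stiff (about 0.15 N m), it stays where it is left.
- valve_stem (a point): point on the valve's vertical turning axis, half-way up the lever, 101 mm above the table. The fixed valve stands on a steel pipe bridge 180 mm long, on the left or the right of the bench. Its z is up, its y lies along the pipe; at joint value 0 the lever points along its -x.
- valve_lever_tip (a point): middle of the lever's outer end, 110 mm from the stem axis. The lever is 26 mm high (88 to 114 mm above the table), 14 mm wide from 20 mm behind the stem to 43 mm in front, then 18 mm wide (black rubber grip) to its end; it can be gripped across anywhere, also over the stem. Only the flat pointer (top at 73 mm) is close below. Turns with the lever; x runs from tip to stem, z up.
- valve_pointer (a joint): set angle of the valve (rad), on the same scale as joint valve_lever: lever and pointer are in line when both values are equal. Between 0.6 and 1.25, does not move by itself.
- valve_pointer_pin (a point): top (100 mm above the table) of the 8 mm thick upright steel pin, 130 mm from the stem axis, at the end of the flat steel setting pointer under the lever. Turns with the pointer; x runs from the pin back to the stem.
- flap (a joint): opening angle (rad) of the light wooden flap on top of the blow-off box: 0 = shut, lying level; grows as its free edge swings up, stop at 1.35. It always falls shut when let go; weighs about 0.4 to 0.65 kg (about 2 to 4 N to lift at the bar).
- flap_hinge (a point): middle of the flap's level hinge line, at the rear top edge of the box, 105 mm above the table. y lies along the hinge line, z up, -x towards the free edge of the shut flap. The fixed wooden box reaches 170 mm from here along -x, is 200 mm wide, 100 mm high, and is on the left or the right of the bench. The flap is 170 x 200 mm, 10 mm thick.
- flap_bar (a point): middle of the flap's lifting bar: round steel, 12 mm thick, 140 mm long, parallel to the hinge line, free for 100 mm between two brackets. Shut, it is 200 mm along -x from the hinge line and 35 mm above it, i.e. 30 mm in front of and 30 mm above the free edge. At flap angle a it is at x = -200 cos a + 35 sin a, z = 200 sin a + 35 cos a mm from the hinge. Axes: the hinge's, turned with the flap.
- flap_pointer (a joint): set angle of the flap (rad), on the same scale as joint flap: flap and pointer arm are parallel, side by side, when both values are equal. Between 0.55 and 1.0, does not move by itself.
- flap_pointer_tip (a point): tip of the steel pointer arm, a flat bar 190 mm long, 12 mm high, 5 mm thick, pivoted on the flap's hinge line 20 mm outside the flap's side edge (towards the +y of the hinge). Its x runs from the tip back to the hinge line.
- bottle_a_mid (a point): white plastic bottle, 56 mm diameter, 150 mm tall, black cap; bystander (point: its centre, half-way up)
- bottle_b_mid (a point): grey plastic bottle, 60 mm diameter, 160 mm tall; bystander (point: its centre, half-way up)
- jar_mid (a point): low white jar, 52 mm diameter, 55 mm tall, standing between the box and the valve; bystander (point: its centre, half-way up)
- can_mid (a point): aluminium can, 48 mm diameter, 100 mm tall; bystander (point: its centre, half-way up)
- carton_mid (a point): brown cardboard carton, 90 x 70 x 60 mm; bystander (point: its centre, half-way up)
- slim_carton_mid (a point): pale flat carton, 50 x 120 x 35 mm; bystander (point: its centre, half-way up)
- tape_roll_mid (a point): roll of brown tape lying flat, 90 mm diameter, 48 mm tall; bystander (point: its centre, half-way up)

How it is judged:
On the way, in this order (a step that is already met when the one before it is completed fails the run):
1. the valve lever is in line with its setting pointer, the flap still shut (angle between the x axis of valve_lever_tip and the x axis of valve_pointer_pin, either way round below 0.1 rad and velocity of joint valve_lever between -0.1 and 0.1 rad/s and value of joint flap below 0.1 rad), for 0.2 s.
2. the flap is level with its pointer arm (angle between the x axis of flap_bar and the x axis of flap_pointer_tip, either way round below 0.09 rad), for 0.2 s.
At the end, for the whole second after the job is handed in: The valve lever is within 0.10 rad (6 degrees) of its setting pointer; the flap is within 0.09 rad (5 degrees) of its pointer arm, at rest (under 0.05 rad/s) and carried by the robot (contact force over 0.5 N) (angle between the x axis of valve_lever_tip and the x axis of valve_pointer_pin, either way round below 0.1 rad and angle between the x axis of flap_bar and the x axis of flap_pointer_tip, either way round below 0.09 rad and velocity of joint flap between -0.05 and 0.05 rad/s and contact force between any of the fingers, the arm and flap above 0.5 N); the arm keeps its last pose, push and grip.
It fails at once if a setting pointer is shifted (over 8 mm at its end) (distance of any of valve_pointer_pin, flap_pointer_tip from where it was at the start of the episode above 0.008 m).
It fails at once if a bystander is shifted (over 30 mm) (distance of any of bottle_a_mid, bottle_b_mid, jar_mid, can_mid, carton_mid, slim_carton_mid, tape_roll_mid from where it was at the start of the episode above 0.03 m).
It also fails if it takes over 48 s, if anything falls off the work surface, if the arm or the gripper's body presses on something with over 40 N, if the wrist force passes 120 N, or if a joint passes its speed limit or range.

## Working session

There is one attempt and no reset: what is moved stays moved. The work goes in short steps, Python scripts to look and compute and a tool call to move; the robot and the scene stay as the last step left them, time stands still between calls to the robot, and variables do not carry over. Pictures are saved under pics/ and viewed, and the job is handed in when it is done.

Besides the shell and the picture viewer there is one more tool, called after "Emit:" by a JSON object that holds its "fn" and its "kwargs". apply_moves: Moves the arm, as the interface text tells. Its arguments: {"type":"object","properties":{"translation":{"type":"array","items":{"type":"array","items":{"type":"number"}}},"twist":{"type":"array","items":{"type":"number"}},"hand":{"type":"array","items":{"type":"number"}},"newtons":{"type":"number"}},"required":["translation","twist","hand"]}

```bash
ls; mkdir -p pics; python3 - <<'E'
from rig import ctrl
import cv2,json
for n in("side","top"):
    im=ctrl.read_camera(n); cv2.imwrite(f"pics/{n}0.png",im[:,:,::-1])
    print(n,ctrl.get_calibration(n))
print(ctrl.read_state())
E
```

```text
pics
side {'intrinsics': array([[408.76124538,   0.        , 256.99482855],
       [  0.        , 408.76124538, 192.06247015],
       [  0.        ,   0.        ,   1.        ]]), 'k1': 0.018876628202661627, 'eye': array([ 0.47829519, -0.92016569,  1.00183618]), 'orientation': array([ 0.92357473,  0.38227258, -0.0170464 , -0.02422427])}
top {'intrinsics': array([[393.71426669,   0.        , 251.2826391 ],
       [  0.        , 393.71426669, 190.45714109],
       [  0.        ,   0.        ,   1.        ]]), 'k1': -0.1076186772089365, 'eye': array([ 0.3987843 , -0.02054686,  1.16990377]), 'orientation': array([-0.69591328, -0.04786899,  0.04591645,  0.7150559 ])}
{'t': 0.1, 'qpos': array([ 1.21904406e+00,  2.13315203e-01, -3.50212746e-02,  1.32349210e+00,
        3.33135707e-06,  1.57082506e+00]), 'qvel': array([-0.00102242, -0.00089234,  0.00389279, -0.00029907,  0.00018391,
        0.00135321]), 'joint_efforts': array([-3.17046688e-03, -6.87246680e+01,  4.87806416e+01,  1.20806746e-02,
       -1.41841201e-04, -1.36112126e-05]), 'eef_pos': array([0.17216077, 0.46908614, 0.23085163]), 'tool_rot': array([-9.19396015e-05,  1.74984942e-01,  9.84570974e-01, -5.07873489e-04]), 'force': array([ 0.4649158 ,  0.36626096, -0.66588431]), 'moment': array([-0.01702841,  0.01613718,  0.009352  ]), 'gripper_width': 0.08534161158409467}
```

View pics/side0.png

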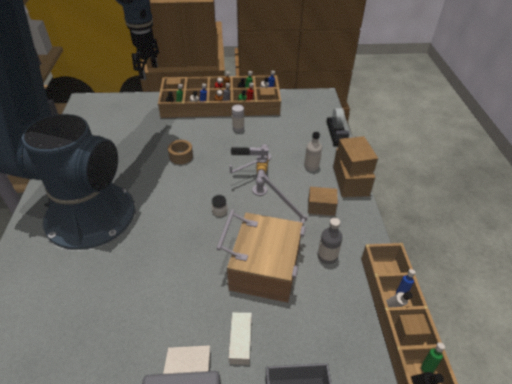

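View pics/top0.png

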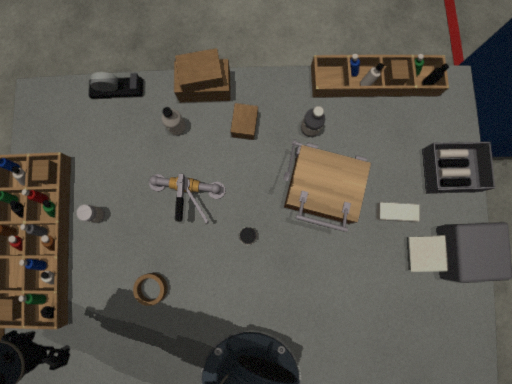

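```bash
python3 - <<'E'
import cv2
t=cv2.imread("pics/top0.png");s=cv2.imread("pics/side0.png")
cv2.imwrite("pics/z1.png",cv2.resize(t[130:250,135:255],None,fx=5,fy=5,interpolation=cv2.INTER_CUBIC))
cv2.imwrite("pics/z2.png",cv2.resize(t[130:240,270:390],None,fx=5,fy=5,interpolation=cv2.INTER_CUBIC))
cv2.imwrite("pics/z3.png",cv2.resize(s[135:305,205:345],None,fx=3.5,fy=3.5,interpolation=cv2.INTER_CUBIC))
E
```

```text
(no output)
```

View pics/z1.png

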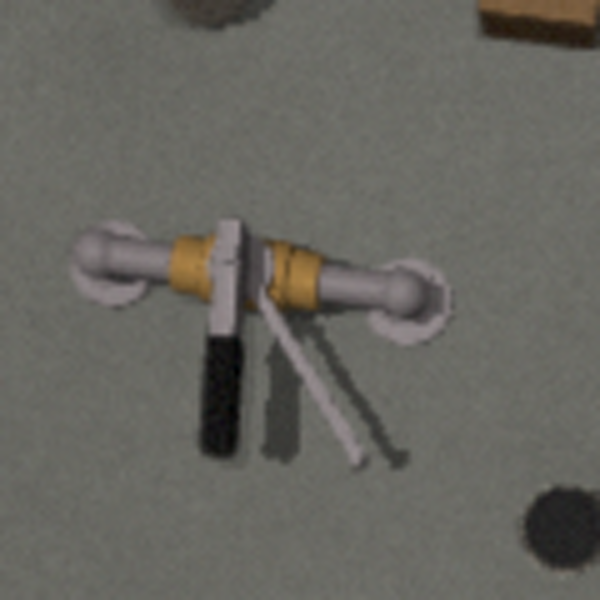

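View pics/z2.png

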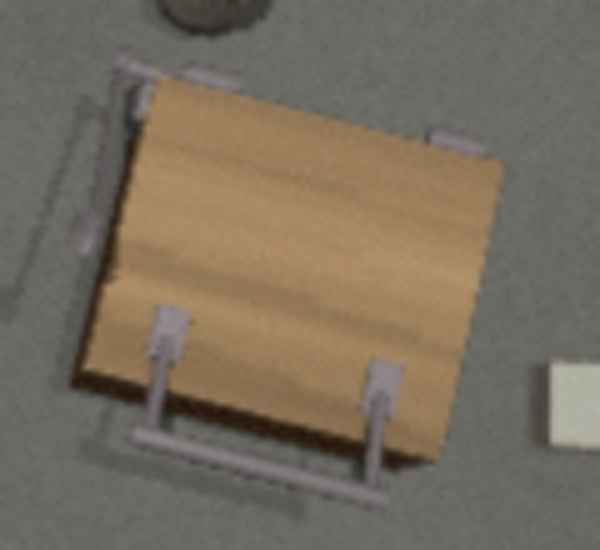

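View pics/z3.png

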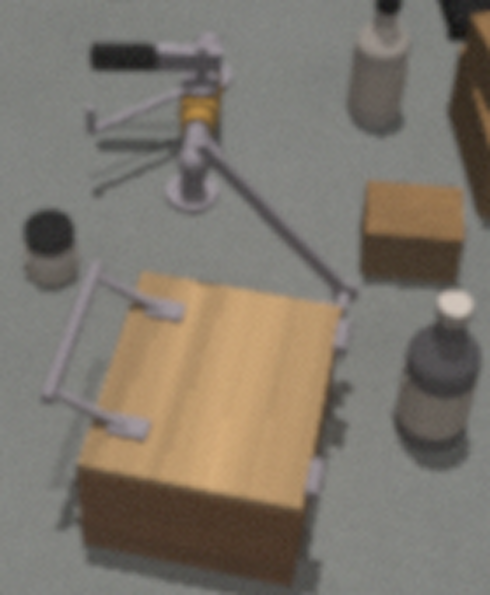

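```bash
cat > h.py <<'E'
import numpy as np,cv2
from scipy.spatial.transform import Rotation as R
from rig import ctrl
def ray(n,px):
    c=ctrl.get_calibration(n);K=c["intrinsics"]
    d=np.array([(px[0]-K[0,2])/K[0,0],(px[1]-K[1,2])/K[1,1]]);u=d.copy()
    for _ in range(20): u=d/(1+c["k1"]*(u@u))
    w,x,y,z=c["orientation"]
    v=R.from_quat([x,y,z,w]).as_matrix()@np.array([u[0],-u[1],-1])
    return c["eye"],v/np.linalg.norm(v)
def onz(n,px,z):
    e,v=ray(n,px);return e+v*(z-e[2])/v[2]
def tri(p1,p2):
    e,v=ray("top",p1);f,w=ray("side",p2)
    s=np.linalg.lstsq(np.c_[v,-w],f-e,rcond=None)[0]
    a,b=e+v*s[0],f+w*s[1];return (a+b)/2,np.linalg.norm(a-b)
def proj(n,X):
    c=ctrl.get_calibration(n);w,x,y,z=c["orientation"]
    p=R.from_quat([x,y,z,w]).as_matrix().T@(np.asarray(X)-c["eye"])
    u=np.array([p[0],-p[1]])/-p[2];u=u*(1+c["k1"]*(u@u));K=c["intrinsics"]
    return u[0]*K[0,0]+K[0,2],u[1]*K[1,1]+K[1,2]
E
python3 - <<'E'
from h import *
np.set_printoptions(precision=4,suppress=True)
c1=lambda u,v:((u+.5)/5-.5+135,(v+.5)/5-.5+130)
c2=lambda u,v:((u+.5)/5-.5+270,(v+.5)/5-.5+130)
c3=lambda u,v:((u+.5)/3.5-.5+205,(v+.5)/3.5-.5+135)
b=onz("top",c1(232,222),.114);t=onz("top",c1(219,455),.114)
print("lever back,tip",b,t,np.linalg.norm(b-t)); d=(t-b)/np.linalg.norm(t-b)
stem=b+.02*d;print("stem",stem, "or",t-.11*d)
p=onz("top",c1(357,460),.1);print("pin top",p, tri(c1(357,460),c3(92,112)))
print("pin dist",np.linalg.norm((p-stem)[:2]))
a1=np.arctan2(d[1],d[0]);a2=np.arctan2(p[1]-stem[1],p[0]-stem[0]);print("angles",a1,a2,"delta",(a2-a1+np.pi)%(2*np.pi)-np.pi)
pl=onz("top",c1(92,252),.07);pr=onz("top",c1(405,292),.07);print("pipe",pl,pr,np.linalg.norm(pl-pr),(pl+pr)/2)
b1=onz("top",c2(135,433),.14);b2=onz("top",c2(388,498),.14);print("bar",b1,b2,(b1+b2)/2,np.linalg.norm(b1-b2))
for q in [(153,75),(503,162),(440,460),(82,375)]: print("flapcorner",onz("top",c2(*q),.11))
print("ptip",tri(c2(82,240),c3(200,142)))
for n,q,z in [("jar",(248,236),.055)]: print(n,onz("top",q,z))
E
```

```text
lever back,tip [0.5904 0.1713 0.114 ] [0.4633 0.1788 0.114 ] 0.1273138868951803
stem [0.5705 0.1725 0.114 ] or [0.5731 0.1723 0.114 ]
pin top [0.4596 0.1059 0.1   ] (array([0.4611, 0.1065, 0.0962]), np.float64(0.0025688295840526204))
pin dist 0.1292960472282931
angles 3.082376834601911 -2.6008494844432586 delta 0.5999589881344161
pipe [0.5834 0.2599 0.07  ] [0.5554 0.0811 0.07  ] 0.18095568704870382 [0.5694 0.1705 0.07  ]
bar [ 0.465  -0.1364  0.14  ] [ 0.427  -0.2682  0.14  ] [ 0.446  -0.2023  0.14  ] 0.1371385035843212
flapcorner [ 0.6645 -0.1582  0.11  ]
flapcorner [ 0.6107 -0.3507  0.11  ]
flapcorner [ 0.4474 -0.305   0.11  ]
flapcorner [ 0.4992 -0.1123  0.11  ]
ptip (array([ 0.5495, -0.103 ,  0.2471]), np.float64(0.0020964186590710456))
jar [ 0.4185 -0.0067  0.055 ]
```

Emit:
{"fn": "apply_moves", "kwargs": {"translation": [[0,0,0],[0,0,0],[0,0,0],[-23,-18,0],[-23,-18,0]], "twist": [-0.1,-0.1,-0.09,0,0], "hand": [70,70,70,70,70], "newtons": 60}}

```text
t: 0.52
eef_pos: [0.2157, 0.4304, 0.2308]
tool_rot: [-0.0, 0.029, 1.0, -0.0]
force: [1.1, 0.0, -0.8]
gripper_width: 0.0598
```

Emit:
{"fn": "apply_moves", "kwargs": {"translation": [[-25,-20,0],[-25,-20,0],[-25,-20,0],[-25,-20,0],[-25,-20,0]], "twist": [0,0,0,0,0], "hand": [70,70,70,70,70]}}

```text
t: 0.93
eef_pos: [0.3353, 0.3217, 0.2311]
tool_rot: [-0.0, 0.031, 1.0, -0.0]
force: [0.7, 0.4, 0.1]
gripper_width: 0.06
```

Emit:
{"fn": "apply_moves", "kwargs": {"translation": [[-25,-20,0],[-25,-20,0],[-25,-20,0],[-25,-20,0],[-20,-16,0]], "twist": [0,0,0,0,0], "hand": [70,70,70,70,70]}}

```text
t: 1.35
eef_pos: [0.4496, 0.218, 0.231]
tool_rot: [-0.0, 0.031, 1.0, -0.0]
force: [0.3, 0.8, -0.3]
gripper_width: 0.06
```

Emit:
{"fn": "apply_moves", "kwargs": {"translation": [[-25,-19,0],[-25,-19,0],[0,0,30],[0,0,30],[0,0,25]], "twist": [0,0,0,0,0], "hand": [70,70,70,70,70]}}

```text
t: 1.77
eef_pos: [0.4959, 0.1781, 0.1443]
tool_rot: [-0.0, 0.032, 1.0, -0.0]
force: [0.1, 1.1, -0.7]
gripper_width: 0.0594
```

```bash
python3 - <<'E'
from h import *
t=ctrl.read_camera("top")[:,:,::-1];s=ctrl.read_camera("side")[:,:,::-1]
a=cv2.resize(t[130:250,135:255],(400,400),interpolation=cv2.INTER_CUBIC);b=cv2.resize(s[110:210,210:310],(400,400),interpolation=cv2.INTER_CUBIC)
cv2.imwrite("pics/v1.png",np.hstack([a,b]))
st=ctrl.read_state();print(st["eef_pos"],st["tool_rot"])
E
```

```text
[0.49362604 0.17781301 0.14267904] [-0.00307875  0.0310622   0.99951199 -0.00120137]
```

View pics/v1.png

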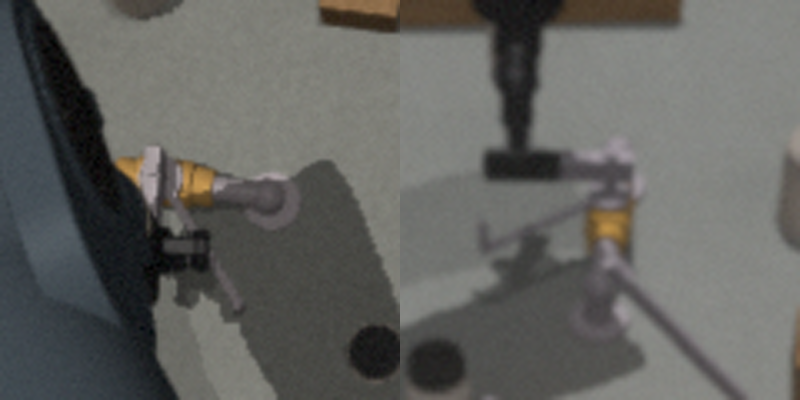

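The gripper is over the middle of the black grip: in the right panel (side view) the fingers are at about (515,140), and the grip spans 485–560. I'll descend and close.

Emit:
{"fn": "apply_moves", "kwargs": {"translation": [[0,0,20],[0,0,20],[0,0,16],[0,0,0],[0,0,0]], "twist": [0,0,0,0,0], "hand": [70,70,70,40,20]}}

```text
t: 2.28
eef_pos: [0.496, 0.179, 0.0914]
tool_rot: [-0.0, 0.031, 1.0, -0.0]
force: [0.3, 0.3, 0.5]
gripper_width: 0.0368
```

Emit:
{"fn": "apply_moves", "kwargs": {"translation": [[0,0,0],[0,0,0],[0,0,0],[0,0,0],[0,0,0]], "twist": [0,0,0,0,0], "hand": [10,0,0,0,0]}}

```text
t: 2.7
eef_pos: [0.4969, 0.1795, 0.0922]
tool_rot: [0.001, 0.031, 1.0, 0.001]
force: [-2.4, 2.4, 8.2]
gripper_width: 0.0171
```

Emit:
{"fn": "apply_moves", "kwargs": {"translation": [[-0.1,-3.7,0],[-0.1,-3.7,0],[-0.1,-3.7,0],[-0.1,-3.7,0],[-0.1,-3.7,0]], "twist": [-0.05,-0.05,-0.05,-0.05,-0.05], "hand": [0,0,0,0,0]}}

```text
t: 3.12
eef_pos: [0.4982, 0.1611, 0.0923]
tool_rot: [0.001, -0.095, 0.995, 0.001]
force: [-1.6, 4.3, 5.8]
gripper_width: 0.0167
```

Emit:
{"fn": "apply_moves", "kwargs": {"translation": [[-0.1,-3.7,0],[-0.1,-3.7,0],[-0.1,-3.7,0],[-0.1,-3.7,0],[-0.1,-3.7,0]], "twist": [-0.05,-0.05,-0.05,-0.05,-0.05], "hand": [0,0,0,0,0]}}

```text
t: 3.53
eef_pos: [0.5041, 0.1435, 0.0923]
tool_rot: [0.002, -0.219, 0.976, 0.001]
force: [-0.2, 3.4, 6.5]
gripper_width: 0.0169
```

```bash
python3 - <<'E'
from h import *
st=ctrl.read_state();q=st["tool_rot"];x=R.from_quat([*q[1:],q[0]]).as_matrix()[:,0]
e=st["eef_pos"];print(e,"yaw",np.arctan2(x[1],x[0])%6.283,"bearing",np.arctan2(e[1]-.172,e[0]-.5715)%6.283,st["force"])
E
```

```text
[0.50410902 0.14345613 0.09225414] yaw 3.5824796591733175 bearing 3.5420544391239086 [-0.16903447  3.42237544  6.53307163]
```

Emit:
{"fn": "apply_moves", "kwargs": {"translation": [[-0.1,-4.5,0],[-0.1,-4.5,0],[0,0,0],[0,0,0],[0,0,0]], "twist": [-0.055,-0.055,0,0,0], "hand": [0,0,0,0,0]}}

```text
t: 3.95
eef_pos: [0.5083, 0.1359, 0.0922]
tool_rot: [0.002, -0.271, 0.963, 0.001]
force: [-0.1, 5.2, 6.1]
gripper_width: 0.0172
```

```bash
python3 - <<'E'
from h import *
t=ctrl.read_camera("top")[:,:,::-1];s=ctrl.read_camera("side")[:,:,::-1]
a=cv2.resize(t[130:250,135:255],(400,400),interpolation=cv2.INTER_CUBIC);b=cv2.resize(s[110:210,210:310],(400,400),interpolation=cv2.INTER_CUBIC)
cv2.imwrite("pics/v2.png",np.hstack([a,b]))
st=ctrl.read_state();q=st["tool_rot"];x=R.from_quat([*q[1:],q[0]]).as_matrix()[:,0]
e=st["eef_pos"];print(e,"yaw",np.arctan2(x[1],x[0])%6.283,"bearing",np.arctan2(e[1]-.172,e[0]-.5715)%6.283,st["force"])
E
```

```text
[0.50827228 0.13591909 0.09224328] yaw 3.690547266686785 bearing 3.6599664873071505 [-0.72171871  5.17570407  6.14436803]
```

View pics/v2.png

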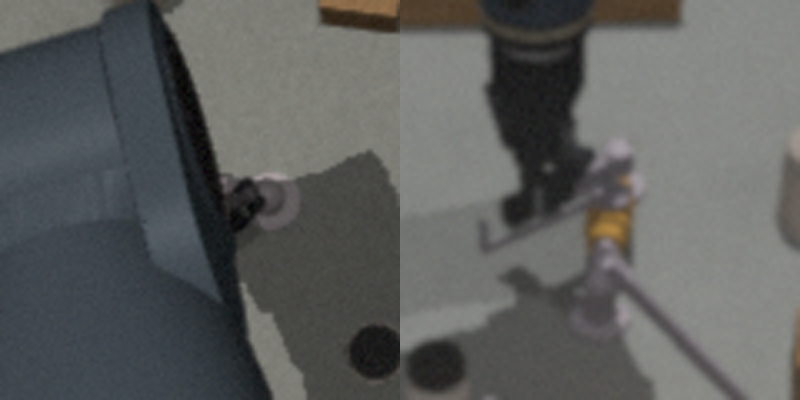

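In the side panel, the lever runs parallel just above the pointer, whose pin is at (487,235). I'll release, retract and check.

Emit:
{"fn": "apply_moves", "kwargs": {"translation": [[0,0,0],[0,0,0],[0,0,0],[0,0,-30],[0,0,-35]], "twist": [0,0,0,0,0], "hand": [60,60,60,60,60]}}

```text
t: 4.47
eef_pos: [0.5054, 0.1344, 0.1545]
tool_rot: [-0.002, -0.271, 0.963, -0.0]
force: [0.7, 1.9, 0.3]
gripper_width: 0.0511
```

Emit:
{"fn": "apply_moves", "kwargs": {"translation": [[0,0,-35],[0,0,-35],[0,0,-25],[0,0,0],[0,0,0]], "twist": [0,0,-0.1,-0.12,-0.12], "hand": [50,50,50,50,50]}}

```text
t: 4.88
eef_pos: [0.508, 0.135, 0.2523]
tool_rot: [0.002, -0.432, 0.902, -0.0]
force: [-0.5, -0.5, -0.7]
gripper_width: 0.0426
```

Emit:
{"fn": "apply_moves", "kwargs": {"translation": [[0,0,0],[0,0,0],[0,0,0],[0,0,0],[0,0,0]], "twist": [-0.1,-0.1,-0.1,-0.1,0], "hand": [50,50,50,50,50]}}

```text
t: 5.3
eef_pos: [0.5071, 0.1348, 0.2505]
tool_rot: [0.0, -0.602, 0.798, -0.0]
force: [-0.1, -0.4, 0.7]
gripper_width: 0.0429
```

```bash
cat >> h.py <<'E'
def togo(X):
    st=ctrl.read_state();q=st["tool_rot"];M=R.from_quat([*q[1:],q[0]]).as_matrix()
    x=M[:,0];print("pos",st["eef_pos"],"yaw",np.arctan2(x[1],x[0])%6.283,"tool delta mm",1000*M.T@(np.array(X)-st["eef_pos"]),"F",st["force"],"w",st["gripper_width"])
E
python3 - <<'E'
from h import *
np.set_printoptions(precision=4,suppress=True)
t=ctrl.read_camera("top")[:,:,::-1];s=ctrl.read_camera("side")[:,:,::-1]
a=cv2.resize(t[130:250,135:255],(400,400),interpolation=cv2.INTER_CUBIC);b=cv2.resize(s[110:210,210:310],(400,400),interpolation=cv2.INTER_CUBIC)
cv2.imwrite("pics/v3.png",np.hstack([a,b]))
togo([.446,-.2023,.25])
E
```

```text
pos [0.5071 0.1348 0.2504] yaw 4.426056929830118 tool delta mm [340.6625 -36.5535   0.4635] F [-0.0221  0.1214 -1.1423] w 0.04260653947002544
```

View pics/v3.png

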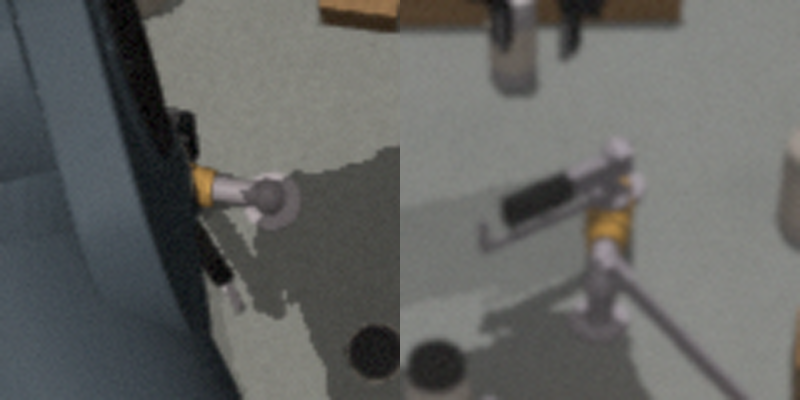

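Emit:
{"fn": "apply_moves", "kwargs": {"translation": [[30,0,0],[35,0,0],[35,0,0],[35,0,0],[35,0,0]], "twist": [0,0,0,0,0], "hand": [50,50,50,50,50]}}

```text
t: 5.82
eef_pos: [0.459, -0.0297, 0.2504]
tool_rot: [0.0, -0.599, 0.801, -0.0]
force: [0.4, -0.3, 0.7]
gripper_width: 0.0427
```

Emit:
{"fn": "apply_moves", "kwargs": {"translation": [[35,-6,0],[35,-6,0],[35,-8,0],[35,-8,0],[30,-8,0]], "twist": [0,0,0,0,0], "hand": [50,50,50,50,50]}}

```text
t: 6.23
eef_pos: [0.4462, -0.2039, 0.2506]
tool_rot: [-0.0, -0.599, 0.801, -0.0]
force: [0.9, -0.2, -0.6]
gripper_width: 0.0428
```

```bash
python3 - <<'E'
from h import *
np.set_printoptions(precision=4,suppress=True)
t=ctrl.read_camera("top")[:,:,::-1];s=ctrl.read_camera("side")[:,:,::-1]
cv2.imwrite("pics/t4.png",t);cv2.imwrite("pics/s4.png",s)
a=cv2.resize(t[140:240,140:240],(400,400),interpolation=cv2.INTER_CUBIC);b=cv2.resize(s[170:310,205:345],(400,400),interpolation=cv2.INTER_CUBIC)
cv2.imwrite("pics/v4.png",np.hstack([a,b]))
togo([.446,-.2023,.122])
E
```

```text
pos [ 0.4463 -0.2053  0.2501] yaw 4.421922996390121 tool delta mm [ -2.8995   1.181  128.1045] F [-0.1722  1.5506  0.2038] w 0.04256938597835441
```

View pics/v4.png

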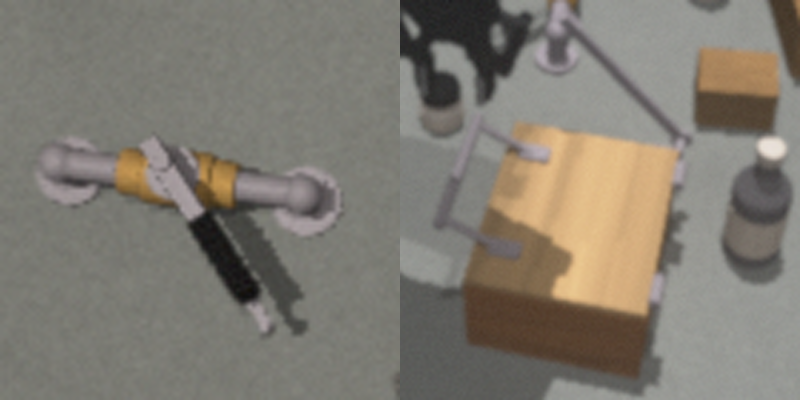

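```bash
python3 - <<'E'
from h import *
np.set_printoptions(precision=4,suppress=True)
c=lambda u,v:((u+.5)/4-.5+140,(v+.5)/4-.5+140)
b=onz("top",c(152,142),.114);t=onz("top",c(243,300),.114);g=onz("top",c(203,218),.114);p=onz("top",c(266,328),.1)
d=t-b;st=b+.02*d/np.linalg.norm(d)
print(b,t,np.linalg.norm(d),st,p,np.linalg.norm(p-st))
f=lambda v:np.arctan2(v[1],v[0])%6.283
print(f(d),f(t-g),f(p-st),f(p-np.array([.5715,.172,.1])))
E
```

```text
[0.5876 0.1806 0.114 ] [0.478  0.1192 0.114 ] 0.12563922485163206 [0.5701 0.1708 0.114 ] [0.4595 0.1056 0.1   ] 0.12916231743032053
3.6519286007318725 3.5830356606423823 3.674389563761229 3.6769049431209226
```

Lever and pin differ by about 0.02 rad, so the valve is done. Next I descend onto the bar and grip it.

Emit:
{"fn": "apply_moves", "kwargs": {"translation": [[-2,1,25],[0,0,30],[0,0,30],[0,0,25],[0,0,16]], "twist": [0,0,0,0,0], "hand": [50,50,50,50,50], "newtons": 40}}

```text
t: 6.75
eef_pos: [0.4454, -0.1985, 0.122]
tool_rot: [-0.001, -0.599, 0.801, 0.001]
force: [-0.7, 0.0, 0.5]
gripper_width: 0.0426
```

Emit:
{"fn": "apply_moves", "kwargs": {"translation": [[0,0,0],[0,0,0],[0,0,0],[0,0,0],[0,0,0]], "twist": [0,0,0,0,0], "hand": [40,20,0,0,0]}}

```text
t: 7.17
eef_pos: [0.4444, -0.1986, 0.1252]
tool_rot: [-0.001, -0.6, 0.8, 0.001]
force: [-19.1, 6.5, 9.3]
gripper_width: 0.0106
```

```bash
python3 - <<'E'
from h import *
np.set_printoptions(precision=4,suppress=True)
s=ctrl.read_camera("side")[:,:,::-1]
cv2.imwrite("pics/v5.png",cv2.resize(s[170:310,205:345],(560,560),interpolation=cv2.INTER_CUBIC))
togo([.446,-.2023,.122])
E
```

```text
pos [ 0.4444 -0.1986  0.1252] yaw 4.428543264738238 tool delta mm [ 3.0947 -2.5733  3.2022] F [-18.9509   5.8086   8.8045] w 0.01034482748887985
```

View pics/v5.png

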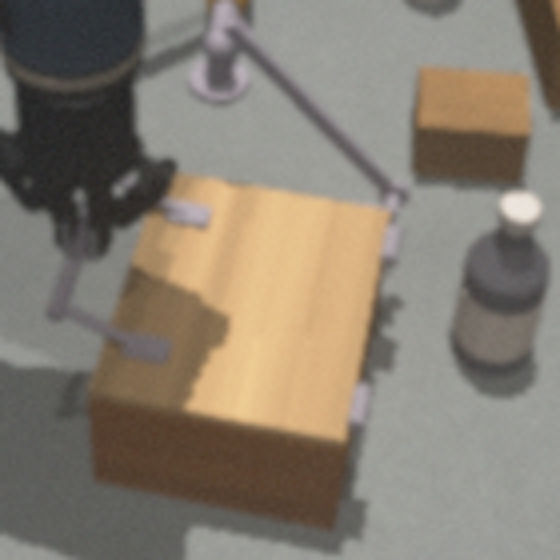

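```bash
python3 - <<'E'
import numpy as np
a=np.arange(0,15)*.06
x=-200*np.cos(a)+35*np.sin(a);z=200*np.sin(a)+35*np.cos(a)
print(np.round(np.c_[a[1:],-np.diff(x),-np.diff(z)],1))
E
```

```text
[[  0.1  -2.5 -11.9]
 [  0.1  -3.2 -11.8]
 [  0.2  -3.9 -11.5]
 [  0.2  -4.6 -11.3]
 [  0.3  -5.2 -11. ]
 [  0.4  -5.9 -10.7]
 [  0.4  -6.5 -10.3]
 [  0.5  -7.1  -9.9]
 [  0.5  -7.7  -9.4]
 [  0.6  -8.2  -9. ]
 [  0.7  -8.8  -8.5]
 [  0.7  -9.3  -7.9]
 [  0.8  -9.7  -7.3]
 [  0.8 -10.1  -6.8]]
```

Adding 1 mm outward to relieve the side load, then lifting along the arc.

Emit:
{"fn": "apply_moves", "kwargs": {"translation": [[0,1,0],[0,-2.5,-12],[0,-3.2,-11.8],[0,-3.9,-11.5],[0,-4.6,-11.3]], "twist": [0,0,0,0,0], "hand": [0,0,0,0,0]}}

```text
t: 7.63
eef_pos: [0.4575, -0.2024, 0.1724]
tool_rot: [-0.001, -0.6, 0.8, 0.001]
force: [-12.2, 4.7, 1.3]
gripper_width: 0.0105
```

Emit:
{"fn": "apply_moves", "kwargs": {"translation": [[0,-4.6,-11],[0,-5.9,-10.7],[0,-6.5,-10.3],[0,-7.1,-9.9],[0,-7.7,-9.4]], "twist": [0,0,0,0,0], "hand": [0,0,0,0,0]}}

```text
t: 8.05
eef_pos: [0.4878, -0.2112, 0.2244]
tool_rot: [-0.001, -0.6, 0.8, 0.001]
force: [-21.5, 7.0, 14.0]
gripper_width: 0.0103
```

```bash
python3 - <<'E'
from h import *
np.set_printoptions(precision=4,suppress=True)
s=ctrl.read_camera("side")[:,:,::-1]
cv2.imwrite("pics/v6.png",cv2.resize(s[150:310,195:355],(560,560),interpolation=cv2.INTER_CUBIC))
togo([.446,-.2023,.122])
E
```

```text
pos [ 0.4892 -0.2117  0.2261] yaw 4.428583264764506 tool delta mm [  3.0451  44.0586 104.0881] F [-27.2564  11.2464  24.6812] w 0.010837349290204173
```

View pics/v6.png

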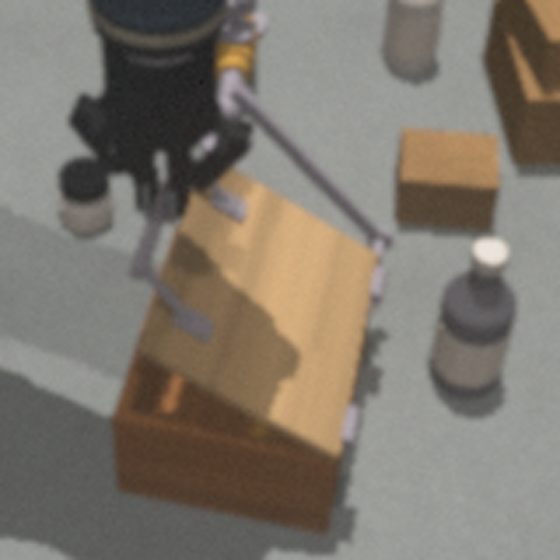

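The load points radially outward, so my arc radius is slightly small. I'll widen it a little and continue.

Emit:
{"fn": "apply_moves", "kwargs": {"translation": [[0,2,-1.5],[0,-7.7,-9.5],[0,-8.3,-9],[0,-9.3,-7.9],[0,0,0]], "twist": [0,0,0,0,0], "hand": [0,0,0,0,0]}}

```text
t: 8.52
eef_pos: [0.5138, -0.2188, 0.2522]
tool_rot: [0.001, -0.6, 0.8, -0.001]
force: [-2.1, 1.6, -1.4]
gripper_width: 0.0103
```

```bash
python3 - <<'E'
from h import *
np.set_printoptions(precision=4,suppress=True)
s=ctrl.read_camera("side")[:,:,::-1];t=ctrl.read_camera("top")[:,:,::-1]
cv2.imwrite("pics/v7.png",cv2.resize(s[150:300,215:335],(640,800)[::-1] if 0 else (480,600),interpolation=cv2.INTER_CUBIC))
cv2.imwrite("pics/v7t.png",cv2.resize(t[130:240,270:390],(600,550),interpolation=cv2.INTER_CUBIC))
togo([.446,-.2023,.122])
E
```

```text
pos [ 0.5123 -0.2184  0.251 ] yaw 4.429162770435482 tool delta mm [  3.0658  68.2688 128.9186] F [-0.6097  1.0559 -2.5113] w 0.010397086569575756
```

View pics/v7.png

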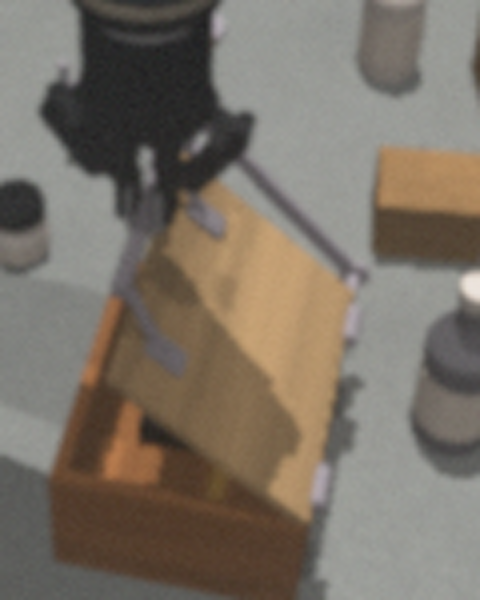

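View pics/v7t.png

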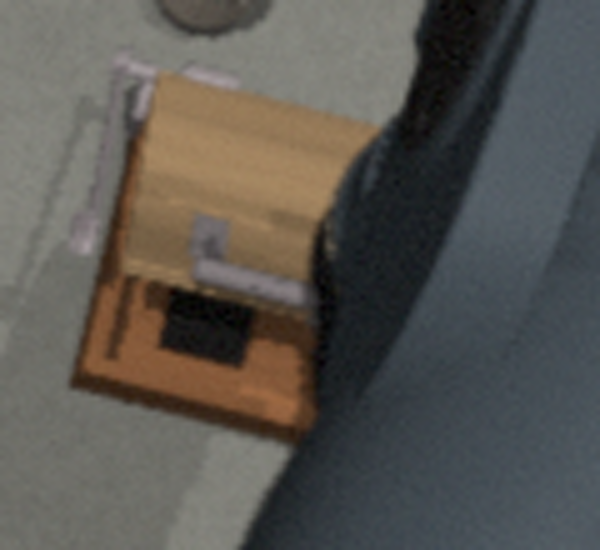

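```bash
cat >> h.py <<'E'
O=np.array([.6376,-.2545,.105]);th=1.294
HY=np.array([np.cos(th),np.sin(th),0]);HX=np.array([np.sin(th),-np.cos(th),0])
def onplane(n,px,y):
    e,v=ray(n,px);k=(y-(e-O)@HY)/(v@HY);p=e+k*v-O;return p@HX,p[2]
E
python3 - <<'E'
from h import *
t7=lambda u,v:((u+.5)/5-.5+270,(v+.5)/5-.5+130)
s7=lambda u,v:((u+.5)/4-.5+215,(v+.5)/4-.5+150)
c3=lambda u,v:((u+.5)/3.5-.5+205,(v+.5)/3.5-.5+135)
def rep(l,p,off=0): print(l,np.round(p,4),"ang",np.arctan2(p[1],-p[0])-off,"r",np.hypot(*p))
o=np.arctan2(5,170)
rep("ptr top",onplane("top",t7(82,242),.12));rep("ptr side0",onplane("side",c3(200,142),.12))
rep("ptr hinge side",onplane("side",c3(350,296),.12))
# top: only depth along ray poorly cond; use horizontal via z-plane: acos
for z in(.1,.12,.14):
  p=onz("top",t7(122,263),.105+z)-O;print("flap corner",z,p@HX,p@HY,np.arccos(-(p@HX)/.170))
rep("flap near corner side",onplane("side",s7(105,383),-.1),o)
rep("flap far corner side",onplane("side",s7(206,178),.1),o)
rep("hinge near",onplane("side",s7(308,518),-.1))
rep("bar near end side",onplane("side",s7(122,288),-.07),.1733)
# predicted pixels
def fl(a,x,y,z):
    return O+HY*y+HX*(x*np.cos(a)+z*np.sin(a))+np.array([0,0,-x*np.sin(a)+z*np.cos(a)])
for a in(.65,.7,.75,.8,.85):
  P=proj("side",fl(a,-.17,-.1,.005));T=proj("top",fl(a,-.17,.1,.005));B=proj("side",fl(a,-.2,-.07,.035))
  Q=proj("side",fl(a,-.19,.12,0));U=proj("top",fl(a,-.19,.12,0))
  print(a,"side corner v7",(P[0]-215)*4,(P[1]-150)*4,"bar",(B[0]-215)*4,(B[1]-150)*4,"top corner",(T[0]-270)*5,(T[1]-130)*5,"ptr c3",(Q[0]-205)*3.5,(Q[1]-135)*3.5,"ptr t",(U[0]-270)*5,(U[1]-130)*5)
E
```

```text
ptr top [-0.1183  0.0991] ang 0.6975188186864207 r 0.1543066447780483
ptr side0 [-0.1269  0.1432] ang 0.84574366562513 r 0.1913028571957907
ptr hinge side [ 0.0046 -0.0038] ang -2.451274136052637 r 0.0059802456024069745
flap corner 0.1 -0.1237754500131278 0.09828441749267483 0.7552635903127799
flap corner 0.12 -0.12729670376271462 0.09955917788271233 0.7245403700820414
flap corner 0.14 -0.13081795751230163 0.10083393827274979 0.6927112090990576
flap near corner side [-0.1305  0.1104] ang 0.6725684132907405 r 0.17095323297778706
flap far corner side [-0.1092  0.0938] ang 0.6801913617535538 r 0.14400273111837833
hinge near [0.0003 0.0102] ang 1.597398786835603 r 0.010243435489293315
bar near end side [-0.1269  0.1646] ang 0.740663693125252 r 0.2078726326027576
0.65 side corner v7 100.73183115633731 384.56502055669614 bar 102.64791489907009 300.53141582273736 top corner 114.01910938031477 274.6155297144148 ptr c3 167.94380919638775 162.09470555274044 ptr t 66.74835410180776 299.4359657037619
0.7 side corner v7 109.46846108975558 379.599971705366 bar 114.90551117359439 295.42377924948755 top corner 117.96203524606568 261.8943485705098 ptr c3 175.33047863235456 156.4714503739656 ptr t 70.81822857943962 285.60185121209554
0.75 side corner v7 118.8213520441767 374.97038710778963 bar 127.85031123093358 290.7810649943614 top corner 122.04023274373014 248.49280435063633 ptr c3 183.24386205430127 151.14482446581036 ptr t 75.06973416958971 270.9458994516241
0.8 side corner v7 128.77224925622568 370.6956250207404 bar 141.45232083052656 286.62649050230925 top corner 126.24101275864575 234.4477175778364 ptr c3 191.66881715241442 146.13539682051535 ptr t 79.49037912507777 255.50628220987136
0.85 side corner v7 139.30013737740683 366.7943106232691 bar 155.6778452095989 282.98196367282094 top corner 130.55070329452747 219.8001980561736 ptr c3 200.58789152771777 141.46319872756692 ptr t 84.06634323372543 239.32663905006962
```

Pointer is at about 0.847 rad (both views agree) and the flap is near 0.70, so I need about 0.145 more.

Emit:
{"fn": "apply_moves", "kwargs": {"translation": [[0,-7.5,-6.2],[0,-8,-5.8],[0,-8.3,-5.2],[0,0,0],[0,0,0]], "twist": [0,0,0,0,0], "hand": [0,0,0,0,0]}}

```text
t: 9.03
eef_pos: [0.5346, -0.2249, 0.2683]
tool_rot: [0.0, -0.6, 0.8, -0.0]
force: [-5.3, 3.1, 4.9]
gripper_width: 0.0102
```

```bash
python3 - <<'E'
from h import *
np.set_printoptions(precision=4,suppress=True)
s=ctrl.read_camera("side")[:,:,::-1];t=ctrl.read_camera("top")[:,:,::-1]
cv2.imwrite("pics/s8.png",s);cv2.imwrite("pics/t8.png",t)
cv2.imwrite("pics/v8.png",cv2.resize(s[150:300,215:335],(480,600),interpolation=cv2.INTER_CUBIC))
cv2.imwrite("pics/v8t.png",cv2.resize(t[130:240,270:390],(600,550),interpolation=cv2.INTER_CUBIC))
togo([.446,-.2023,.122])
E
```

```text
pos [ 0.5344 -0.2248  0.2682] yaw 4.429191992709123 tool delta mm [  3.0654  91.2218 146.1312] F [-3.6817  2.7203  3.6782] w 0.010059487946516893
```

View pics/v8.png

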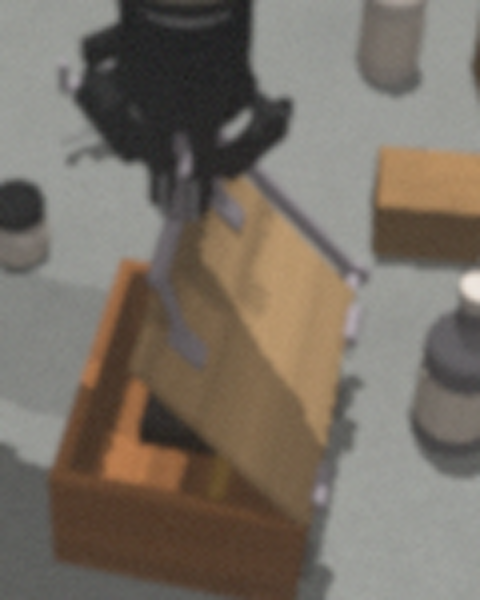

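View pics/v8t.png

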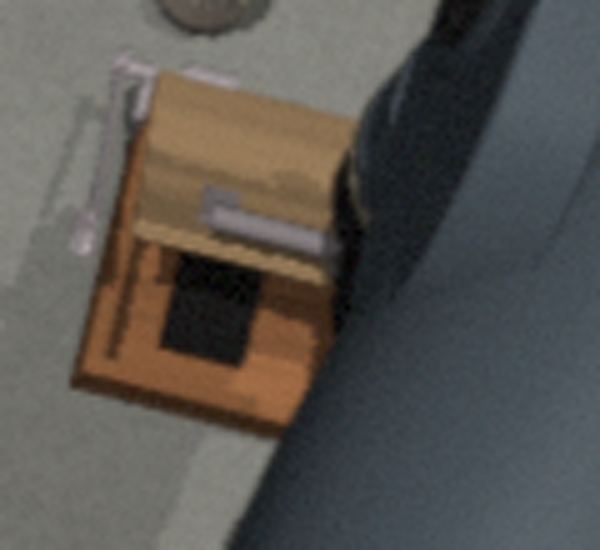

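Emit:
{"fn": "apply_moves", "kwargs": {"translation": [[0,0,0],[0,0,0],[0,0,0],[0,0,0],[0,0,0]], "twist": [0,0,0,0,0], "hand": [0,0,0,0,0]}}

```text
t: 9.55
eef_pos: [0.5343, -0.2248, 0.2682]
tool_rot: [0.0, -0.6, 0.8, -0.0]
force: [-3.8, 2.6, 4.4]
gripper_width: 0.0102
```

```bash
python3 - <<'E'
from h import *
s=ctrl.read_camera("side")[:,:,::-1];t=ctrl.read_camera("top")[:,:,::-1]
t0=cv2.imread("pics/top0.png")
cv2.imwrite("pics/v9.png",cv2.resize(np.hstack([t0,t]),(800,300),interpolation=cv2.INTER_AREA))
cv2.imwrite("pics/s9.png",s);togo([.446,-.2023,.122]);print(abs(ctrl.read_state()["qvel"]).max())
E
```

```text
pos [ 0.53433298 -0.22478753  0.26813447] yaw 4.429248503796 tool delta mm [  3.08939588  91.1584133  146.09684127] F [-4.55126065  2.91403893  4.66729216] w 0.010088582498807957
0.0015401038300720269
```

View pics/v9.png

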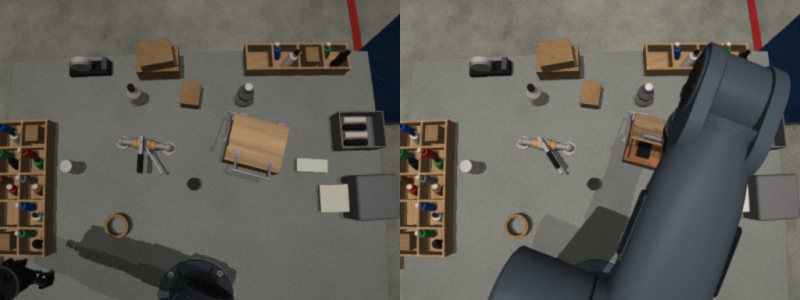

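View pics/s9.png

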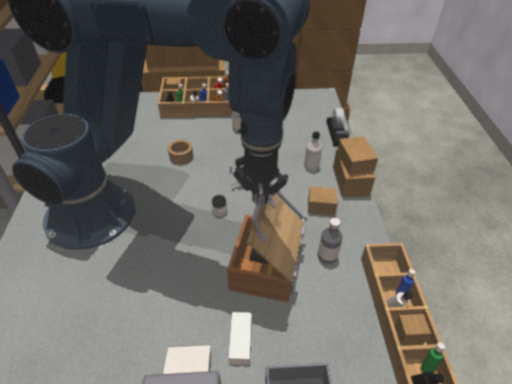

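The lever lies over its pointer and the bystanders in view haven't moved: jar (219,206), bottles (313,152) and (330,242), tape (180,151). The arm is at rest and holding the flap, so I'm handing in.

```bash
python3 -c "
from rig import ctrl
print(ctrl.job_done())"
```

```text
the job is handed in; nothing more can be done
None
```

I turned the valve lever to its pin with the box still shut, then gripped the flap's bar, swung it up to the pointer arm and handed in at about 9.7 s with the gripper still holding it. No verdict was reported.

- **Valve:** after I let go, the lever pointed at 3.65 rad and the pin at 3.675 rad, about 0.02 rad apart. A check on the black grip alone gave 3.58 rad, which would be about 0.09 rad apart. I judged that one less reliable because the edges it uses are short.
- **Flap:** the flap measured about 0.84 rad from its corner in both views, the bar end and the gripper's horizontal position. The pointer arm is at about 0.847 rad. The gripper's height alone gave about 0.90 rad, which would be about 0.05 rad off.
- **At rest:** in the last check the arm was still (joint speeds under 0.002 rad/s) and the fingers were closed on the bar at a 40 N grip setting.
- **Side load:** during the lift the tool saw up to about 38 N of force, until I widened the arc slightly.
- **Rest of the bench:** neither pointer nor any goods in view had visibly moved. The arm hid part of the bench in the top view. The last side view showed all the goods except the can, which was partly hidden there but clear in the top view.

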